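# Move the spice tins to the door-side rack in reverse order

## Robot

A 6-joint arm with a two-finger parallel gripper is mounted at the origin on the work surface. World frame = base frame: x ahead of the robot, y to its left, z up, the work surface at z = 0. Lengths are in m, angles in rad, forces in N, time in s.
With the tool pointing down it reaches from about 0.375 to 0.975 m from the base axis. Payload 3.8 kg.
Tool frame: the origin (TCP) lies at the very end of the fingers, on their centre line; the grasp point (between the pads) lies 19 mm behind it; z points along the fingers, y is the line along which they close (so a half turn about z gives the same grasp; the last joint's range is limited). The gripper opens to 85 mm and grips with 20 to 120 N. Pads are 22 mm wide; open, the fingers measure 114 mm over their backs; the gripper's body (76 mm by 85 mm) begins 54 mm behind the grasp point. The pads swing forward as they close: fully open they stand 13 mm farther back than shut.
Start: joints at [1.106, 0.264, 1.604, -0, 1.274, -0.037], TCP at [0.28, 0.614, 0.231] pointing down, gripper open.
Joint ranges: [-2.63, 2.63], [-0.94, 2.18], [0.31, 2.57], [-1.31, 4.45], [0, 2.66], [-2.55, 2.55]. Speed limits (rad/s): [2.57, 2.57, 3.14, 3.14, 3.14, 3.14].

## Interface

Orientations are given as a rotation vector (axis times angle).
In Python, from workcell import read_state, read_camera, calibration, finish_job gives the robot as it stands.
- The arm moves only by the tool step_arm, never from a script. Its argument "commands" is a list of rows, each an object of numbers: "fingers": the gripper's target within -1 to 1 (shut at 1, half-way at 0, fully open at -1); "dx", "dy", "dz": the shift along the tool's x, y, z in m; "roll": the turn about the tool's z in degrees. In form: [{"fingers": .., "dx": .., "dy": .., "dz": .., "roll": ..}, ...]. A call has 1 to 8 rows; each row is the pose to reach, as a shift and turn from the pose commanded when the call began, along the tool's axes at that moment; what a row does not reach only later rows make up. A row lasts 1/8 s, in which the tool goes at most 62.5 mm and 10.7 degrees, less where a joint would pass 70% of its speed; a pose out of reach is approached as far as the arm can. A call with a gripper value outside its range is refused whole. The fingers move at their own pace and stop on an object; "squeeze" is the grip in N (left out, the last holds). Time passes only in rows, so rows that repeat a pose let the fingers close. It gives the time, the measured TCP pose, the force, the opening and the grip force at its end, in the units of the state.
- read_state(): the state, without advancing time (a new reading comes with each control period).
- read_camera(name): name is "scene" or "top" or "wrist"; returns (picture, depth): 384x512x3 uint8, blue, green, red; 384x512 float32, m along the optical axis (not along the pixel's ray), 0 where there is no reading.
- calibration(name): a dict with "intrinsics" (3x3 intrinsics, pixels), "k1" (the pictures are not rectified: a ray, as slopes to the right and down, at radius r is drawn at 1 + k1 r^2 times it, then the intrinsics apply), "world_to_cam" (4x4, takes a point from world to camera coordinates). Camera axes: x right, y up, looking along -z (the intrinsics and any distortion apply to the point x, -y, -z); pixel columns grow to the right and rows downward; lengths in m; the calibration is good to about 2 mm. A picture is of the moment at which its call begins: read the wrist's pose just before it. calibration takes no time and is no camera call; for the wrist camera it gives the pose at the moment of the call.
- finish_job(): hands the job in; it is judged then, once.
The state is a dict: "time": time; "q": joint angles; "joint_vel": joint speeds; "joint_torque": joint torques, N m; "tool_pos": TCP position; "tcp_rot": TCP orientation; "wrist_force": force on the tool from outside, world axes, zero at the start; "torque": the same for the moment, N m; "width": opening from 0.0 (shut) to 1.0 (fully open); "grip_force": force on a finger pad.
Only numpy, scipy, OpenCV 4.12 (cv2) and the standard library are available. Lean on these libraries where they do the work, as an engineer would, in place of code of your own. Each camera call takes 0.05 s, during which the arm holds its last target. There are 200 camera calls.

## Task

First lift the retaining bar off the four spice tins in the caddy and park it, grip upwards, in the two brass saddles in front of the empty dark rack. Then stand the tins upright in the rack's four bays, one to a bay, in the reverse of the order they had in the caddy, so that the tin that was leftmost is now rightmost and so on, because the cook reads that rack from the other side of the half-wall. Never tip a tin over, and leave everything released and at rest.

Things in the scene. Friction and masses are not known exactly. Their poses are not given: they have to be found in the camera images.
- tin_red_mid (a point): Centre (half-way up) of the round steel spice tin with red lid and band: 42 mm across, 90 mm high, 0.1-0.2 kg. It starts upright in one of four bays in a row (64 mm pitch) of the fixed mid-brown caddy, centre 55 mm, lid top 100 mm above the table. Neighbours are only 22 mm away: grip it front to back, across the row, in its upper half.
- tab_red: Flat red tab, 20 x 36 x 3 mm, fixed on the caddy's front lip, 22 mm above the table, before the bay where the red tin started (bay centre 41 mm along its +x). It records the starting order; nothing goes on it. Its y runs along the caddy's row to the robot's left, x to the caddy's back. Caddy and rack are each turned by up to 0.2 rad.
- tin_yellow_mid (a point): Centre (half-way up) of the round steel spice tin with yellow lid and band: 42 mm across, 90 mm high, 0.1-0.2 kg. It starts upright in one of four bays in a row (64 mm pitch) of the fixed mid-brown caddy, centre 55 mm, lid top 100 mm above the table. Neighbours are only 22 mm away: grip it front to back, across the row, in its upper half.
- tab_yellow: Flat yellow tab, 20 x 36 x 3 mm, fixed on the caddy's front lip, 22 mm above the table, before the bay where the yellow tin started (bay centre 41 mm along its +x). It records the starting order; nothing goes on it. Its y runs along the caddy's row to the robot's left, x to the caddy's back. Caddy and rack are each turned by up to 0.2 rad.
- tin_green_mid (a point): Centre (half-way up) of the round steel spice tin with green lid and band: 42 mm across, 90 mm high, 0.1-0.2 kg. It starts upright in one of four bays in a row (64 mm pitch) of the fixed mid-brown caddy, centre 55 mm, lid top 100 mm above the table. Neighbours are only 22 mm away: grip it front to back, across the row, in its upper half.
- tab_green: Flat green tab, 20 x 36 x 3 mm, fixed on the caddy's front lip, 22 mm above the table, before the bay where the green tin started (bay centre 41 mm along its +x). It records the starting order; nothing goes on it. Its y runs along the caddy's row to the robot's left, x to the caddy's back. Caddy and rack are each turned by up to 0.2 rad.
- tin_blue_mid (a point): Centre (half-way up) of the round steel spice tin with blue lid and band: 42 mm across, 90 mm high, 0.1-0.2 kg. It starts upright in one of four bays in a row (64 mm pitch) of the fixed mid-brown caddy, centre 55 mm, lid top 100 mm above the table. Neighbours are only 22 mm away: grip it front to back, across the row, in its upper half.
- tab_blue: Flat blue tab, 20 x 36 x 3 mm, fixed on the caddy's front lip, 22 mm above the table, before the bay where the blue tin started (bay centre 41 mm along its +x). It records the starting order; nothing goes on it. Its y runs along the caddy's row to the robot's left, x to the caddy's back. Caddy and rack are each turned by up to 0.2 rad.
- bar_grip (a point): Centre of the black grip block (16 mm wide, 70 long, 40 high) on the loose aluminium bar (360 mm long along y, 14 wide, 10 thick, 0.16 kg; underside 30 mm below this point). Starts 140 mm above the table, bar ends in two open-topped caddy brackets (24 mm wide inside, tops 132 mm above the table, 165 mm either side of row centre), 10 mm over the tin lids. Lifts straight up.
- rack: Fixed dark rack. Origin on the table under mid-row; y along the row to the robot's left, x to the back. Bays at x 0, y +96, +32, -32, -96 mm, 60 wide, 62 deep, floor 10 mm up, ribs and lips to 22 mm; a standing tin's centre is at z 55. Brass saddles at x -115, y +-115 mm, 40 mm wide inside, seat 30, tops 52 mm up; parked bar lies along y, grip centre at x -115, y 0, z 60 mm.
There are look-alikes about, which are no part of the job. What is shaped like the part that bears tin_blue_mid but purple is not meant.

How it is judged:
By the outcome, as a careful person would: the job done as asked, in the order asked, and still so for the second after the job is handed in, with the robot touching nothing.
It also fails if it takes over 128 s, if anything falls off the work surface, if the arm or the gripper's body presses on something with over 40 N, if the wrist force passes 120 N, or if a joint passes its speed limit or range.

## Working session

There is one attempt and no reset: what is moved stays moved. The work goes in short steps, Python scripts to look and compute and a tool call to move; the robot and the scene stay as the last step left them, time stands still between calls to the robot, and variables do not carry over. Pictures are saved under pics/ and viewed, at most 14 in all, crops included, and the job is handed in when it is done.

Besides the shell and the picture viewer there is one more tool, called after "Emit:" in YAML: its name, and indented under it one key for each argument. step_arm: Moves the arm, as the interface text tells. Its arguments: {"type":"object","properties":{"commands":{"type":"array","items":{"type":"object","properties":{"fingers":{"type":"number"},"dx":{"type":"number"},"dy":{"type":"number"},"dz":{"type":"number"},"roll":{"type":"number"}}}},"squeeze":{"type":"number"}},"required":["commands"]}

```bash
mkdir -p pics; ls
cat > h.py <<'E'
import numpy as np, cv2
from workcell import *
def snap(name,fn):
    c=calibration(name); im,d=read_camera(name); cv2.imwrite('pics/'+fn,im); np.savez('pics/'+fn+'.npz',im=im,d=d,K=c['intrinsics'],k1=c['k1'],T=c['world_to_cam']); return im,d,c
class V:
    def __init__(s,fn):
        z=np.load('pics/'+fn+'.npz'); s.im=z['im'];s.d=z['d'];s.K=z['K'];s.k1=float(z['k1']);s.T=z['T']
    def ray(s,u,v):
        x=cv2.undistortPoints(np.array([[[u,v]]],float),s.K,np.array([s.k1,0,0,0,0]))[0,0] if 1 else 0
        return np.array([x[0],-x[1],-1.])
    def pz(s,u,v,z): # intersect plane
        R=s.T[:3,:3];t=s.T[:3,3];o=-R.T@t;r=R.T@s.ray(u,v);return o+r*(z-o[2])/r[2]
    def pd(s,u,v):
        R=s.T[:3,:3];t=s.T[:3,3];return R.T@(s.ray(u,v)*s.d[int(round(v)),int(round(u))]-t)
    def proj(s,p):
        c=s.T[:3,:3]@np.array(p)+s.T[:3,3];x=np.array([c[0],-c[1]])/-c[2];x=x*(1+s.k1*(x@x));return s.K[:2,:2]@x+s.K[:2,2]
E
python3 - <<'E'
from h import *
for n in('scene','top'):
    im,d,c=snap(n,n+'0.png'); T=c['world_to_cam'];print(n,c['k1'],-T[:3,:3].T@T[:3,3],c['intrinsics'][0],(d==0).mean())
a=cv2.imread('pics/top0.png');cv2.imwrite('pics/top0b.png',cv2.resize(a,(800,600),interpolation=3))
print(read_state())
E
```

```text
pics
scene 0.055236124714436674 [ 1.03508043 -0.69417911  0.66707168] [424.74392849   0.         251.67852298] 0.004236857096354167
top -0.01765677644932778 [ 3.91496439e-01 -5.32484898e-04  8.77480838e-01] [369.64175477   0.         253.20822481] 0.00390625
{'time': 0.1, 'q': array([ 1.10608249e+00,  2.64692943e-01,  1.60523489e+00,  5.23366251e-07,
        1.27373521e+00, -3.68912629e-02]), 'joint_vel': array([-0.00038554, -0.00164914, -0.00241386, -0.00100339,  0.00120519,
       -0.00068053]), 'joint_torque': array([-9.50588801e-04, -5.16705358e+01, -3.68591845e+01, -1.35414543e-04,
        6.27815942e-03, -1.94379390e-05]), 'tool_pos': array([0.27974679, 0.61356543, 0.23007773]), 'tcp_rot': array([-0.66679949, -3.06948556,  0.00314971]), 'wrist_force': array([ 0.16011235, -0.40765862,  0.95738583]), 'torque': array([ 0.02870933, -0.00217167,  0.03496078]), 'grip_force': 0.0, 'width': 1.0012623938412417}
```

View pics/top0b.png

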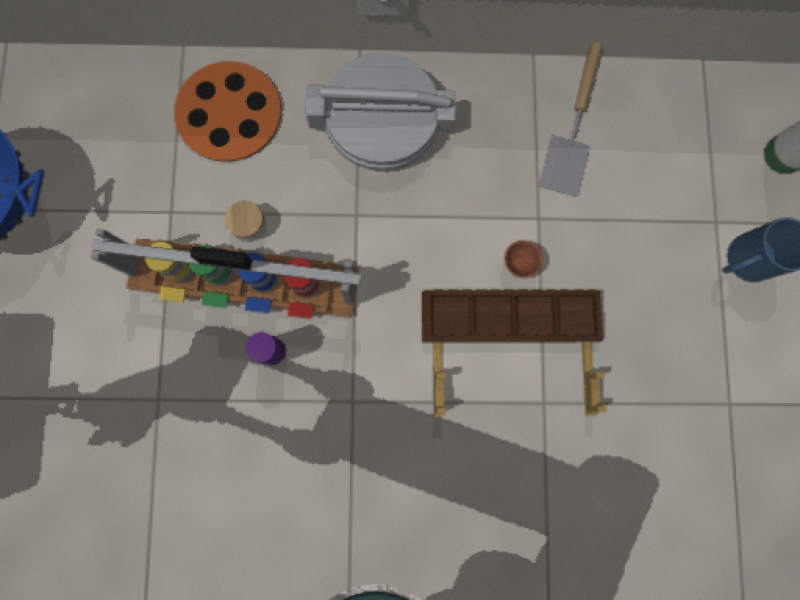

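View pics/scene0.png

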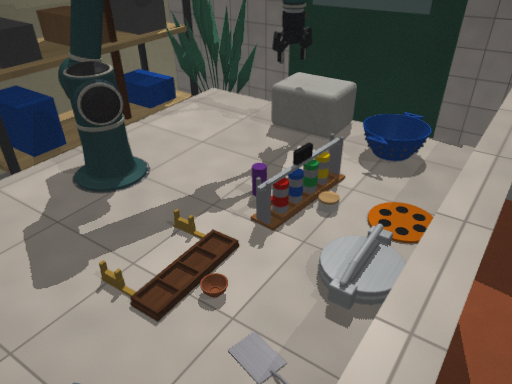

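The top view (800 px scale) shows these candidates:
- **Tins:** yellow (160,255), green (205,262), blue (255,268) and red (300,276) are in the caddy. The purple look-alike at (265,348) stands alone.
- **Bar:** the grip is at (220,257). The pot handle at (385,97) is not a bar.
- **Rack:** dark, at (512,316). The saddles are at (439,393) and (592,393).

I choose the four caddy tins and the black-gripped bar.

Run:
```python
from h import *
a=cv2.imread('pics/top0.png')
A=cv2.resize(a[145:230,50:245],None,fx=4,fy=4,interpolation=3)
B=cv2.resize(a[180:272,260:395],None,fx=4,fy=4,interpolation=3)
W=max(A.shape[1],B.shape[1]);Z=np.zeros((600,W,3),np.uint8)
cv2.imwrite('pics/cad.png',A);cv2.imwrite('pics/rack.png',B)
v=V('top0.png')
# tabs by colour
hsv=cv2.cvtColor(a,cv2.COLOR_BGR2HSV)
for n,(u,w) in dict(yellow=(110,188),green=(137,191),blue=(165,195),red=(192,199)).items():
    p=hsv[int(w),int(u)].astype(int)
    m=(abs(hsv[...,0].astype(int)-p[0])<8)&(hsv[...,1]>100)
    m=m.astype(np.uint8);m[:int(w)-4]=0
    k,l,s,c=cv2.connectedComponentsWithStats(m)
    i=l[w,u];print(n,p,s[i],c[i],v.pz(*c[i],0.0235 if 0 else .022),v.pd(u,w))
for u,w in [(130,162),(141,164),(150,166),(70,158),(225,178)]: print((u,w),v.pd(u,w))
```

```text
yellow [ 24 148 162] [102 184  17   9 140] [110.08571429 187.72857143] [0.52999761 0.30772275 0.022     ] [0.52852733 0.30602551 0.02713862]
green [ 67 130 112] [130 187  16   9 117] [137.23076923 191.18803419] [0.52277952 0.24447639 0.022     ] [0.52249222 0.24368901 0.02668826]
blue [111 172 123] [157 191  16   9 123] [164.62601626 194.89430894] [0.51498983 0.18067178 0.022     ] [0.51405642 0.17877454 0.02684186]
red [  1 180 133] [184 195  17   9 126] [192.18253968 198.52380952] [0.5073822  0.11651993 0.022     ] [0.50595987 0.11659888 0.02422785]
(130, 162) [0.55966991 0.22245827 0.15991258]
(141, 164) [0.55638833 0.20114913 0.15813561]
(150, 166) [0.55210717 0.18264086 0.16047125]
(70, 158) [0.57585779 0.36017441 0.11880058]
(225, 178) [0.5381477  0.03653109 0.12018628]
```

View pics/cad.png

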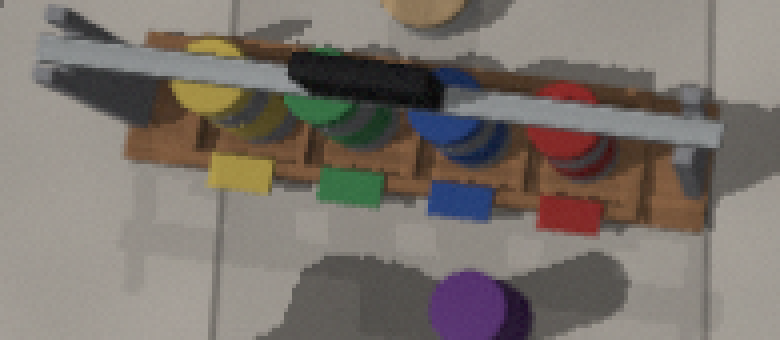

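View pics/rack.png

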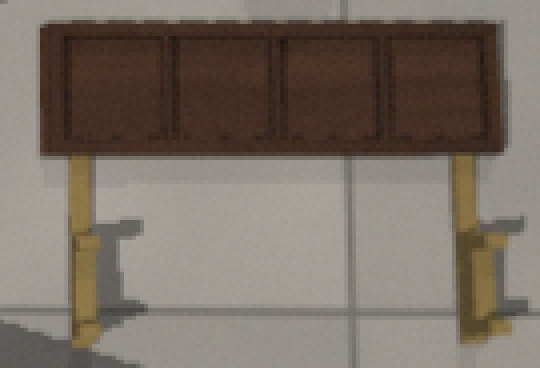

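The crops confirm the caddy order left to right: yellow, green, blue, red. Their tabs are at about (240,174), (351,188), (461,201) and (570,215) in the crop. The grip is at (365,80), and purple stands apart at (470,310). In the rack crop the outer rim runs from (42,25) to (502,152), with saddles at (85,290) and (483,285). The mapping is red, blue, green, yellow from left to right.

```bash
cat >> h.py <<'E'
from scipy.spatial.transform import Rotation as R
def rel(p,yaw,s=None):
    """shift in tool axes & roll to bring TCP to p with tool y axis along world yaw (mod pi)"""
    s=s or read_state(); M=R.from_rotvec(s['tcp_rot']).as_matrix()
    d=M.T@(np.array(p)-s['tool_pos']); cur=np.arctan2(M[1,1],M[0,1])
    a=-(yaw-cur); a=(a+np.pi/2)%np.pi-np.pi/2   # tool z down: +roll = -yaw
    return np.round(d*1000,1),round(np.degrees(a),2),'q6',round(s['q'][5],3)
E
python3 - <<'E'
from h import *
v=V('top0.png');
for n,(u,w) in dict(gripcrop=(141.3,165)).items(): print(n,v.pz(u,w,.16))
# grip via dark mask
g=v.im.max(2)<45; 
m=np.zeros_like(g);m[155:175,118:166]=1; ys,xs=np.nonzero(g&m)
P=np.array([v.pd(x,y) for x,y in zip(xs,ys)]);P=P[(P[:,2]>.15)&(P[:,2]<.17)]
r=cv2.minAreaRect(P[:,:2].astype(np.float32));print('grip',r,len(P))
# rack rect from z-height of rack pixels
ys,xs=np.mgrid[184:222,265:392];P=np.array([v.pd(x,y) for x,y in zip(xs.ravel(),ys.ravel())])
I=v.im[184:222,265:392].reshape(-1,3).astype(int).max(1)
k=(P[:,2]>.006)&(I<95)
r=cv2.minAreaRect(np.array([v.pz(x,y,.018)[:2] for x,y in zip(xs.ravel()[k],ys.ravel()[k])],np.float32));print('rack',r)
for c in [(42,25),(500,22),(42,152),(503,152)]: print(v.pz(260+c[0]/4,180+c[1]/4,.022))
print('ribs');
for c in [(170,38),(170,138),(276,38),(276,138),(384,38),(384,138)]: print(v.pz(260+c[0]/4,180+c[1]/4,.022))
print('saddles')
for c in [(88,242),(84,330),(492,240),(495,327)]: print(v.pz(260+c[0]/4,180+c[1]/4,.052))
M=R.from_rotvec(read_state()['tcp_rot']).as_matrix();print(M)
E
```

```text
gripcrop [0.5539534  0.19992666 0.16      ]
grip ((0.5579810738563538, 0.2044404149055481), (0.07057780772447586, 0.016140731051564217), 82.51525115966797) 300
rack ((0.5041540861129761, -0.2009247988462448), (0.07661949098110199, 0.27250298857688904), 0.8802332878112793)
[ 0.53910931 -0.06589785  0.022     ]
[ 0.54511176 -0.33911724  0.022     ]
[ 0.46431146 -0.0661264   0.022     ]
[ 0.46758343 -0.33756002  0.022     ]
ribs
[ 0.53249382 -0.14146311  0.022     ]
[ 0.4734092  -0.14088694  0.022     ]
[ 0.53343681 -0.20439807  0.022     ]
[ 0.47418667 -0.20318835  0.022     ]
[ 0.5344056 -0.2689132  0.022    ]
[ 0.47497461 -0.26705025  0.022     ]
saddles
[ 0.41195771 -0.08960638  0.052     ]
[ 0.36375492 -0.08733868  0.052     ]
[ 0.41528822 -0.31735426  0.052     ]
[ 0.36712695 -0.31709281  0.052     ]
[[-9.09871200e-01  4.14889789e-01 -9.28330134e-04]
 [ 4.14890821e-01  9.09869321e-01 -1.85060510e-03]
 [ 7.68619504e-05 -2.06896793e-03 -9.99997857e-01]]
```

Run:
```python
from h import *
print(rel([.558,.2044,.231],np.radians(-7)));print(rel([.558,.2044,.125],np.radians(-7)))
```

```text
(array([-4.229e+02, -2.568e+02, -4.000e-01]), np.float64(72.49), 'q6', np.float64(-0.037))
(array([-422.9, -256.6,  105.6]), np.float64(72.49), 'q6', np.float64(-0.037))
```

Emit:
step_arm:
  commands:
    - {"fingers": -1,"dx": -0.423,"dy": -0.257,"dz": 0,"roll": 72.5}
    - {"fingers": -1,"dx": -0.423,"dy": -0.257,"dz": 0,"roll": 72.5}
    - {"fingers": -1,"dx": -0.423,"dy": -0.257,"dz": 0,"roll": 72.5}
    - {"fingers": -1,"dx": -0.423,"dy": -0.257,"dz": 0,"roll": 72.5}
    - {"fingers": -1,"dx": -0.423,"dy": -0.257,"dz": 0,"roll": 72.5}
    - {"fingers": -1,"dx": -0.423,"dy": -0.257,"dz": 0,"roll": 72.5}
    - {"fingers": -1,"dx": -0.423,"dy": -0.257,"dz": 0,"roll": 72.5}
    - {"fingers": -1,"dx": -0.423,"dy": -0.257,"dz": 0,"roll": 72.5}

```text
time: 1.1
tool_pos: [0.5589, 0.2028, 0.2309]
tcp_rot: [-2.355, -2.079, 0.001]
wrist_force: [0.2, 0.9, 0.4]
width: 1.002
grip_force: 0.0
```

Run:
```python
from h import *
snap('wrist','w1.png');v=V('w1.png')
a=v.im.copy()
for p in [(.558,.2044,.16),(.5558-.015,.2044,.16)]+[tuple(np.array([.5595,.2075])+k*np.array([.1174,.9931]))+(.1,) for k in(-.096,-.032,.032,.096)]:
    q=v.proj(p);print(p,q);cv2.drawMarker(a,tuple(int(round(x)) for x in q),(255,0,255),0,12)
cv2.imwrite('pics/w1b.png',a)
print(rel([.558,.2044,.125],np.radians(-7)))
```

```text
(0.558, 0.2044, 0.16) [253.57176748 203.21116817]
(0.5408, 0.2044, 0.16) [232.53796093 205.66955898]
(np.float64(0.5482296), np.float64(0.1121624), 0.1) [255.84006332 261.10360209]
(np.float64(0.5557432), np.float64(0.17572079999999998), 0.1) [255.39241189 207.97425756]
(np.float64(0.5632568), np.float64(0.2392792), 0.1) [254.87760889 146.78002553]
(np.float64(0.5707704), np.float64(0.3028376), 0.1) [254.28287124  75.95600712]
(array([  7.4,  -5.9, 105.8]), np.float64(-0.22), 'q6', np.float64(0.426))
```

View pics/w1b.png

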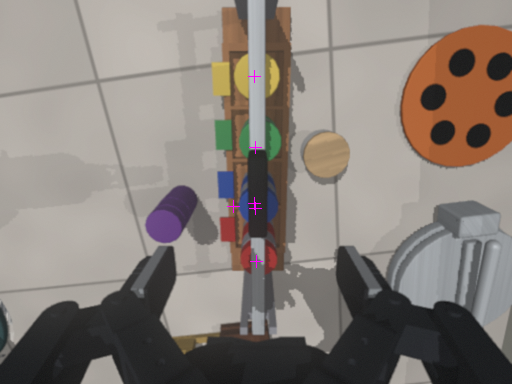

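The wrist view shows the bar running vertically at column 258, with the grip at rows 150–236. The tin lids sit on my markers to within about 3 px, and purple is well to the left at (170,213). I'll refine the grip position with depth.

Run:
```python
from h import *
v=V('w1.png')
g=v.im.max(2)<50; m=np.zeros_like(g);m[140:245,240:276]=1; ys,xs=np.nonzero(g&m)
P=np.array([v.pd(x,y) for x,y in zip(xs,ys)]);k=(P[:,2]>.152)&(P[:,2]<.168);P=P[k]
print(cv2.minAreaRect(P[:,:2].astype(np.float32)),len(P),P[:,2].mean(),xs[k].min(),xs[k].max(),ys[k].min(),ys[k].max())
hsv=cv2.cvtColor(v.im,cv2.COLOR_BGR2HSV)
for n,(u,w) in dict(yellow=(270,75),green=(272,138),blue=(272,210),red=(270,255)).items():
    p=hsv[w,u].astype(int);ys,xs=np.nonzero((abs(hsv[...,0].astype(int)-p[0])<10)&(hsv[...,1]>90))
    Q=np.array([v.pd(x,y) for x,y in zip(xs,ys)]);Q=Q[(Q[:,2]>.094)&(Q[:,2]<.106)]
    Q=Q[abs(Q[:,1]-v.pd(u,w)[1])<.045];print(n,cv2.minEnclosingCircle(Q[:,:2].astype(np.float32)),len(Q))
```

```text
((0.5616039037704468, 0.2077740877866745), (0.06824088841676712, 0.013903073035180569), 83.46376037597656) 1354 0.15937163665782791 249 266 155 236
yellow ((0.5724232792854309, 0.30236661434173584), 0.02089427225291729) 887
green ((0.5688979029655457, 0.2441827803850174), 0.020408984273672104) 626
blue ((0.5583804249763489, 0.17754779756069183), 0.02062363736331463) 457
red ((0.5511489510536194, 0.11349640786647797), 0.02113473229110241) 520
```

Run:
```python
from h import *
s=read_state();print(s['tool_pos'],R.from_rotvec(s['tcp_rot']).as_matrix()[:2,:2])
print(rel([.5605,.2065,.126],np.radians(-6.7)))
```

```text
[0.56265106 0.19688581 0.23085471] [[ 0.1257322   0.99206035]
 [ 0.99205253 -0.12571667]]
(array([  9.8,  -3.7, 104.8]), np.float64(-0.52), 'q6', np.float64(0.426))
```

Emit:
step_arm:
  commands:
    - {"fingers": -1,"dx": 0.0025,"dy": 0.002,"dz": 0.045,"roll": -0.4}
    - {"fingers": -1,"dx": 0.0025,"dy": 0.002,"dz": 0.045,"roll": -0.4}
    - {"fingers": -1,"dx": 0.0025,"dy": 0.002,"dz": 0.045,"roll": -0.4}
    - {"fingers": -1,"dx": 0.0025,"dy": 0.002,"dz": 0.045,"roll": -0.4}
  squeeze: 50

```text
time: 1.65
tool_pos: [0.5613, 0.208, 0.1882]
tcp_rot: [2.344, 2.09, 0.004]
wrist_force: [0.4, 0.1, -0.0]
width: 1.002
grip_force: 0.0
```

Run:
```python
from h import *
s=read_state();print(s['tool_pos'],s['joint_vel'])
print(rel([.5605,.2065,.126],np.radians(-6.7)))
snap('wrist','w2.png');v=V('w2.png');print(read_state()['tool_pos'])
g=v.im.max(2)<50; m=np.zeros_like(g);m[100:300,230:290]=1; ys,xs=np.nonzero(g&m)
P=np.array([v.pd(x,y) for x,y in zip(xs,ys)]);k=(P[:,2]>.152)&(P[:,2]<.168);P=P[k]
print(cv2.minAreaRect(P[:,:2].astype(np.float32)),len(P),P[:,2].mean())
```

```text
[0.56133176 0.20798666 0.18820927] [-0.00246741 -0.00212707 -0.0014716   0.00177972 -0.00383791 -0.00063335]
(array([-1.6, -0.8, 62.2]), np.float64(0.14), 'q6', np.float64(0.428))
[0.56137891 0.20795708 0.1882329 ]
((0.5616337060928345, 0.20777356624603271), (0.0682893842458725, 0.014514215290546417), 83.52203369140625) 2023 0.1593261679101178
```

Emit:
step_arm:
  commands:
    - {"fingers": -1,"dz": 0.03}
    - {"fingers": -1,"dz": 0.06}
    - {"fingers": -1,"dz": 0.062}
    - {"fingers": 1,"dz": 0.062}
    - {"fingers": 1,"dz": 0.062}
    - {"fingers": 1,"dz": 0.062}
    - {"fingers": 1,"dz": 0.062}
    - {"fingers": 1,"dz": 0.062}

```text
invalid input
```

Rows need every field, so I'll send them complete.

Emit:
step_arm:
  commands:
    - {"fingers": -1,"dx": 0,"dy": 0,"dz": 0.03,"roll": 0}
    - {"fingers": -1,"dx": 0,"dy": 0,"dz": 0.06,"roll": 0}
    - {"fingers": -1,"dx": 0,"dy": 0,"dz": 0.062,"roll": 0}
    - {"fingers": 1,"dx": 0,"dy": 0,"dz": 0.062,"roll": 0}
    - {"fingers": 1,"dx": 0,"dy": 0,"dz": 0.062,"roll": 0}
    - {"fingers": 1,"dx": 0,"dy": 0,"dz": 0.062,"roll": 0}
    - {"fingers": 1,"dx": 0,"dy": 0,"dz": 0.062,"roll": 0}
    - {"fingers": 1,"dx": 0,"dy": 0,"dz": 0.062,"roll": 0}
  squeeze: 50

```text
time: 2.7
tool_pos: [0.5611, 0.2072, 0.1252]
tcp_rot: [2.345, 2.089, 0.002]
wrist_force: [-1.2, 0.6, 3.6]
width: 0.18
grip_force: 49.3
```

Emit:
step_arm:
  commands:
    - {"fingers": 1,"dx": 0,"dy": 0,"dz": -0.02,"roll": 0}
    - {"fingers": 1,"dx": 0,"dy": 0,"dz": -0.05,"roll": 0}
    - {"fingers": 1,"dx": 0,"dy": 0,"dz": -0.09,"roll": 0}
    - {"fingers": 1,"dx": 0,"dy": 0,"dz": -0.09,"roll": 0}
    - {"fingers": 1,"dx": 0,"dy": 0,"dz": -0.09,"roll": 0}

```text
time: 3.32
tool_pos: [0.5602, 0.2069, 0.214]
tcp_rot: [-2.346, -2.089, 0.001]
wrist_force: [-0.3, 0.5, -2.1]
width: 0.179
grip_force: 48.9
```

Run:
```python
from h import *
s=read_state();print(s['tool_pos'],s['width'],s['wrist_force'])
print(rel([.3895,-.2037,.216],.015)); print(rel([.48,.0,.216],.015))
snap('wrist','w3.png');v=V('w3.png')
cv2.imwrite('pics/w3b.png',v.im)
```

```text
[0.56018539 0.20692168 0.21404692] 0.17877023829090688 [-0.3108115   0.4906662  -2.12061041]
(array([-427.6, -122.2,   -1.8]), np.float64(-7.47), 'q6', np.float64(0.428))
(array([-214.8,  -55.8,   -1.9]), np.float64(-7.47), 'q6', np.float64(0.428))
```

View pics/w3b.png

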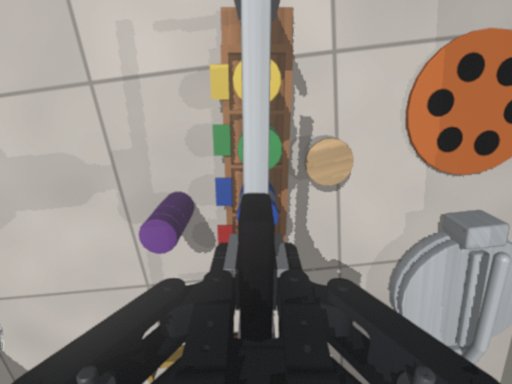

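The bar is held straight (column 256) and has come clear. All four tins are still standing.

Emit:
step_arm:
  commands:
    - {"fingers": 1,"dx": -0.03,"dy": -0.009,"dz": 0,"roll": -0.5}
    - {"fingers": 1,"dx": -0.075,"dy": -0.021,"dz": 0,"roll": -1.3}
    - {"fingers": 1,"dx": -0.13,"dy": -0.037,"dz": 0,"roll": -2.3}
    - {"fingers": 1,"dx": -0.19,"dy": -0.054,"dz": 0,"roll": -3.3}
    - {"fingers": 1,"dx": -0.25,"dy": -0.071,"dz": 0,"roll": -4.4}
    - {"fingers": 1,"dx": -0.31,"dy": -0.088,"dz": 0,"roll": -5.4}
    - {"fingers": 1,"dx": -0.36,"dy": -0.103,"dz": 0,"roll": -6.3}
    - {"fingers": 1,"dx": -0.395,"dy": -0.113,"dz": 0,"roll": -6.9}

```text
time: 4.38
tool_pos: [0.4005, -0.1736, 0.2125]
tcp_rot: [-2.215, -2.224, 0.002]
wrist_force: [0.0, 0.5, -1.2]
width: 0.179
grip_force: 48.9
```

Run:
```python
from h import *
print(rel([.3895,-.2037,.18],.015))
```

```text
(array([-30.1, -11. ,  32.5]), np.float64(-0.64), 'q6', np.float64(-0.469))
```

Emit:
step_arm:
  commands:
    - {"fingers": 1,"dx": -0.02,"dy": -0.007,"dz": 0.01,"roll": -0.6}
    - {"fingers": 1,"dx": -0.031,"dy": -0.011,"dz": 0.033,"roll": -0.6}
    - {"fingers": 1,"dx": -0.031,"dy": -0.011,"dz": 0.05,"roll": -0.6}
    - {"fingers": 1,"dx": -0.031,"dy": -0.011,"dz": 0.05,"roll": -0.6}
    - {"fingers": 1,"dx": -0.031,"dy": -0.011,"dz": 0.05,"roll": -0.6}

```text
time: 5.0
tool_pos: [0.3923, -0.2028, 0.1643]
tcp_rot: [-2.203, -2.239, -0.0]
wrist_force: [-0.1, -0.7, -1.6]
width: 0.184
grip_force: 48.9
```

Run:
```python
from h import *
s=read_state();print(s['tool_pos'])
print(rel([.3895,-.2037,.05],.015))
snap('wrist','w4.png');v=V('w4.png');a=v.im.copy();o=np.array([.5045,-.202]);x=np.array([1,.015]);y=np.array([-.015,1])
for q in [o-.115*x+.115*y,o-.135*x+.115*y,o-.095*x+.115*y]: cv2.drawMarker(a,tuple(int(round(t)) for t in v.proj([*q,.052])),(255,0,255),0,12)
for k in(-96,-32,32,96): cv2.drawMarker(a,tuple(int(round(t)) for t in v.proj([*(o+k/1000*y),.010])),(255,0,255),0,12)
cv2.imwrite('pics/w4b.png',a)
```

```text
[ 0.39228953 -0.2028359   0.16432553]
(array([ -0.9,  -2.8, 114.3]), np.float64(0.08), 'q6', np.float64(-0.55))
```

View pics/w4b.png

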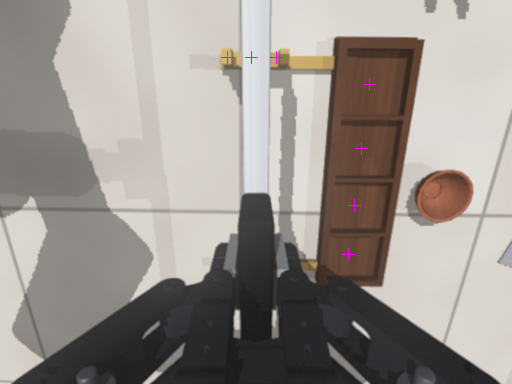

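The bar (column 256) lies over the middle of the left saddle, whose posts are at (227,60) and (284,60). My markers sit about 4 px left of the rack's true features, so I'll shift the rack estimate by +3 mm in x. The bar itself is centred, so I'll go straight down.

Emit:
step_arm:
  commands:
    - {"fingers": 1,"dx": 0,"dy": 0,"dz": 0.03,"roll": 0}
    - {"fingers": 1,"dx": 0,"dy": 0,"dz": 0.07,"roll": 0}
    - {"fingers": 1,"dx": 0,"dy": 0,"dz": 0.1,"roll": 0}
    - {"fingers": 1,"dx": 0,"dy": 0,"dz": 0.113,"roll": 0}
    - {"fingers": 1,"dx": 0,"dy": 0,"dz": 0.117,"roll": 0}
    - {"fingers": 1,"dx": 0,"dy": 0,"dz": 0.118,"roll": 0}
    - {"fingers": 1,"dx": 0,"dy": 0,"dz": 0.118,"roll": 0}

```text
time: 5.92
tool_pos: [0.3931, -0.2039, 0.0475]
tcp_rot: [2.202, 2.237, 0.001]
wrist_force: [0.3, 0.6, -2.0]
width: 0.183
grip_force: 49.0
```

Emit:
step_arm:
  commands:
    - {"fingers": 1,"dx": 0,"dy": 0,"dz": 0.002,"roll": 0}
    - {"fingers": 1,"dx": 0,"dy": 0,"dz": 0.003,"roll": 0}
    - {"fingers": 1,"dx": 0,"dy": 0,"dz": 0.003,"roll": 0}

```text
time: 6.3
tool_pos: [0.3929, -0.2039, 0.0452]
tcp_rot: [2.203, 2.237, 0.001]
wrist_force: [-3.1, 2.2, 11.0]
width: 0.181
grip_force: 50.8
```

Emit:
step_arm:
  commands:
    - {"fingers": -1,"dx": 0,"dy": 0,"dz": -0.001,"roll": 0}
    - {"fingers": -1,"dx": 0,"dy": 0,"dz": -0.001,"roll": 0}
    - {"fingers": -1,"dx": 0,"dy": 0,"dz": -0.001,"roll": 0}
    - {"fingers": -1,"dx": 0,"dy": 0,"dz": -0.001,"roll": 0}
    - {"fingers": -1,"dx": 0,"dy": 0,"dz": -0.001,"roll": 0}
    - {"fingers": -1,"dx": 0,"dy": 0,"dz": -0.05,"roll": 0}
    - {"fingers": -1,"dx": 0,"dy": 0,"dz": -0.1,"roll": 0}
    - {"fingers": -1,"dx": 0,"dy": 0,"dz": -0.155,"roll": 0}

```text
time: 7.3
tool_pos: [0.3914, -0.2029, 0.1992]
tcp_rot: [-2.203, -2.238, 0.0]
wrist_force: [1.0, -0.8, 0.7]
width: 1.0
grip_force: 0.0
```

Run:
```python
from h import *
s=read_state();print(s['tool_pos'],s['width'],s['wrist_force'])
im,d,c=snap('top','top1.png');v=V('top1.png')
cv2.imwrite('pics/top1b.png',cv2.resize(im[120:285,30:420],(780,330),interpolation=3))
hsv=cv2.cvtColor(im,cv2.COLOR_BGR2HSV)
for n,h,(x,y) in [('yellow',25,(.572,.302)),('green',67,(.564,.240)),('blue',111,(.556,.177)),('red',0,(.55,.113))]:
    dh=abs((hsv[...,0].astype(int)-h+90)%180-90);ys,xs=np.nonzero((dh<10)&(hsv[...,1]>90))
    Q=np.array([v.pd(a,b) for a,b in zip(xs,ys)]);Q=Q[(Q[:,2]>.09)&(Q[:,2]<.11)&(np.hypot(Q[:,0]-x,Q[:,1]-y)<.045)]
    print(n,cv2.minEnclosingCircle(Q[:,:2].astype(np.float32)),len(Q))
print(rel([.55,.113,.2],np.radians(-6.7)))
```

```text
[ 0.39137975 -0.2029469   0.19918832] 0.9996999570632871 [ 0.97590305 -0.77351395  0.71532774]
yellow ((0.5699943900108337, 0.3011608123779297), 0.0216498002409935) 316
green ((0.5648871064186096, 0.24091508984565735), 0.02107066661119461) 305
blue ((0.5553857684135437, 0.1744905412197113), 0.02105185016989708) 301
red ((0.547771692276001, 0.11074785143136978), 0.02080259844660759) 295
(array([316.1, 159.1,   7.5]), np.float64(7.6), 'q6', np.float64(-0.55))
```

View pics/top1b.png

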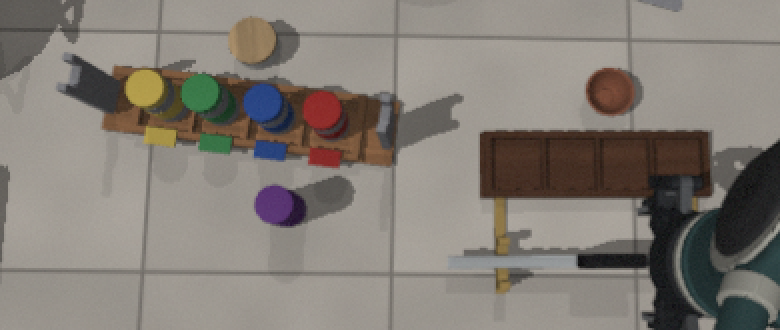

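The bar lies in the saddles, with the left saddle at (502,262) in the crop, and all four tins stand free. Next is the red tin, which goes to the leftmost bay.

Emit:
step_arm:
  commands:
    - {"fingers": -1,"dx": 0.3165,"dy": 0.16,"dz": 0,"roll": 7.6}
    - {"fingers": -1,"dx": 0.3165,"dy": 0.16,"dz": 0,"roll": 7.6}
    - {"fingers": -1,"dx": 0.3165,"dy": 0.16,"dz": 0,"roll": 7.6}
    - {"fingers": -1,"dx": 0.3165,"dy": 0.16,"dz": 0,"roll": 7.6}
    - {"fingers": -1,"dx": 0.3165,"dy": 0.16,"dz": 0,"roll": 7.6}
    - {"fingers": -1,"dx": 0.3165,"dy": 0.16,"dz": 0,"roll": 7.6}
    - {"fingers": -1,"dx": 0.3165,"dy": 0.16,"dz": 0.01,"roll": 7.6}
    - {"fingers": -1,"dx": 0.3165,"dy": 0.16,"dz": 0.03,"roll": 7.6}
  squeeze: 40

```text
time: 8.35
tool_pos: [0.5473, 0.1155, 0.1677]
tcp_rot: [2.346, 2.088, 0.001]
wrist_force: [-0.3, -0.2, -0.0]
width: 0.998
grip_force: 0.0
```

Run:
```python
from h import *
s=read_state();print(s['tool_pos'],abs(s['joint_vel']).max())
print(rel([.5508,.1133,.054],np.radians(-6.7)))
```

```text
[0.54731264 0.11545246 0.16770436] 0.3077270270374829
(array([ -1.7,   3.6, 113.7]), np.float64(0.03), 'q6', np.float64(0.28))
```

Emit:
step_arm:
  commands:
    - {"fingers": -1,"dx": 0,"dy": 0,"dz": 0.0,"roll": 0}
    - {"fingers": -1,"dx": 0,"dy": 0,"dz": 0.03,"roll": 0}
    - {"fingers": -1,"dx": 0,"dy": 0,"dz": 0.03,"roll": 0}

```text
time: 8.72
tool_pos: [0.5445, 0.1141, 0.1358]
tcp_rot: [-2.347, -2.084, 0.008]
wrist_force: [-0.4, 0.4, 0.0]
width: 1.002
grip_force: 0.0
```

Run:
```python
from h import *
s=read_state();print(s['tool_pos'],abs(s['joint_vel']).max())
print(rel([.5508,.1133,.054],np.radians(-6.7)))
```

```text
[0.54450051 0.11407179 0.13583826] 0.04107949171505599
(array([ 0.1,  6.8, 81.8]), np.float64(-0.11), 'q6', np.float64(0.281))
```

Emit:
step_arm:
  commands:
    - {"fingers": -1,"dx": 0,"dy": 0.0065,"dz": 0.01,"roll": 0}
    - {"fingers": -1,"dx": 0,"dy": 0.0065,"dz": 0.05,"roll": 0}
    - {"fingers": -1,"dx": 0,"dy": 0.0065,"dz": 0.08,"roll": 0}
    - {"fingers": -1,"dx": 0,"dy": 0.0065,"dz": 0.081,"roll": 0}
    - {"fingers": -1,"dx": 0,"dy": 0.0065,"dz": 0.081,"roll": 0}
    - {"fingers": -1,"dx": 0,"dy": 0.0065,"dz": 0.081,"roll": 0}

```text
time: 9.48
tool_pos: [0.5554, 0.1151, 0.0594]
tcp_rot: [2.346, 2.086, 0.005]
wrist_force: [0.4, -0.2, -0.5]
width: 1.003
grip_force: 0.0
```

Run:
```python
from h import *
s=read_state();print(s['tool_pos'],abs(s['joint_vel']).max())
print(rel([.5508,.1133,.054],np.radians(-6.7)))
snap('wrist','w5.png')
```

```text
[0.55538301 0.11505181 0.0593678 ] 0.004800921915022031
(array([-2.3, -4.4,  5.3]), np.float64(-0.02), 'q6', np.float64(0.278))
```

View pics/w5.png

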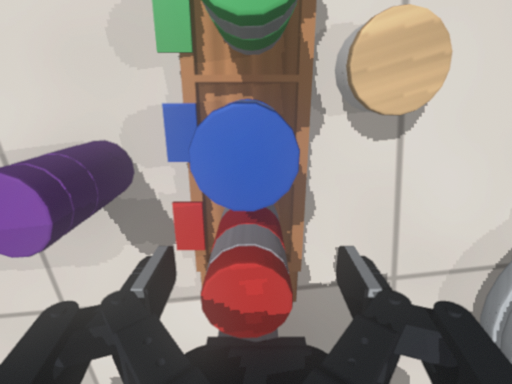

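The red tin's lid centre is at column 247 and the finger midpoint is at 255, so the tool is 4 mm too far back, as the pose reading says. I'll correct and grip.

Emit:
step_arm:
  commands:
    - {"fingers": -1,"dx": -0.002,"dy": -0.0045,"dz": 0.004,"roll": 0}
    - {"fingers": -1,"dx": -0.002,"dy": -0.0045,"dz": 0.004,"roll": 0}
    - {"fingers": -1,"dx": -0.002,"dy": -0.0045,"dz": 0.004,"roll": 0}
    - {"fingers": 1,"dx": -0.002,"dy": -0.0045,"dz": 0.004,"roll": 0}
    - {"fingers": 1,"dx": -0.002,"dy": -0.0045,"dz": 0.004,"roll": 0}
    - {"fingers": 1,"dx": -0.002,"dy": -0.0045,"dz": 0.004,"roll": 0}
    - {"fingers": 1,"dx": -0.002,"dy": -0.0045,"dz": 0.004,"roll": 0}
    - {"fingers": 1,"dx": -0.002,"dy": -0.0045,"dz": 0.004,"roll": 0}

```text
time: 10.52
tool_pos: [0.5491, 0.1134, 0.0534]
tcp_rot: [2.347, 2.087, 0.001]
wrist_force: [0.4, -0.5, -0.3]
width: 0.484
grip_force: 40.5
```

Emit:
step_arm:
  commands:
    - {"fingers": 1,"dx": 0,"dy": 0,"dz": -0.02,"roll": 0}
    - {"fingers": 1,"dx": 0,"dy": 0,"dz": -0.06,"roll": 0}
    - {"fingers": 1,"dx": 0,"dy": 0,"dz": -0.1,"roll": 0}
    - {"fingers": 1,"dx": 0,"dy": 0,"dz": -0.115,"roll": 0}
    - {"fingers": 1,"dx": 0,"dy": 0,"dz": -0.115,"roll": 0}
    - {"fingers": 1,"dx": 0,"dy": 0,"dz": -0.115,"roll": 0}

```text
time: 11.28
tool_pos: [0.5474, 0.1132, 0.1661]
tcp_rot: [-2.346, -2.086, 0.005]
wrist_force: [-0.3, 0.6, -2.1]
width: 0.482
grip_force: 40.6
```

Run:
```python
from h import *
s=read_state();print(s['tool_pos'],abs(s['joint_vel']).max())
print(rel([.506,-.1045,.169],.015))
```

```text
[0.54736094 0.113154   0.1660933 ] 0.010860464349236376
(array([-221. ,  -15.6,   -2.6]), np.float64(-7.57), 'q6', np.float64(0.276))
```

The route passes the caddy's right bracket, whose top is at 132 mm, so I'll raise the tin another 45 mm first.

Emit:
step_arm:
  commands:
    - {"fingers": 1,"dx": 0,"dy": 0,"dz": -0.025,"roll": 0}
    - {"fingers": 1,"dx": 0,"dy": 0,"dz": -0.045,"roll": 0}
    - {"fingers": 1,"dx": -0.025,"dy": -0.002,"dz": -0.045,"roll": -1}
    - {"fingers": 1,"dx": -0.07,"dy": -0.005,"dz": -0.045,"roll": -2.5}
    - {"fingers": 1,"dx": -0.12,"dy": -0.009,"dz": -0.045,"roll": -4.5}
    - {"fingers": 1,"dx": -0.17,"dy": -0.012,"dz": -0.045,"roll": -6}
    - {"fingers": 1,"dx": -0.205,"dy": -0.015,"dz": -0.045,"roll": -7.5}
    - {"fingers": 1,"dx": -0.221,"dy": -0.0156,"dz": -0.045,"roll": -7.6}

```text
time: 12.28
tool_pos: [0.5068, -0.1058, 0.2128]
tcp_rot: [-2.206, -2.236, 0.001]
wrist_force: [0.5, 0.8, -1.0]
width: 0.484
grip_force: 40.7
```

Emit:
step_arm:
  commands:
    - {"fingers": 1,"dx": 0,"dy": 0,"dz": 0,"roll": 0}
    - {"fingers": 1,"dx": 0,"dy": 0,"dz": 0.03,"roll": 0}
    - {"fingers": 1,"dx": 0,"dy": 0,"dz": 0.06,"roll": 0}
    - {"fingers": 1,"dx": 0,"dy": 0,"dz": 0.06,"roll": 0}
    - {"fingers": 1,"dx": 0,"dy": 0,"dz": 0.06,"roll": 0}

```text
time: 12.9
tool_pos: [0.5084, -0.1035, 0.1542]
tcp_rot: [2.203, 2.239, 0.001]
wrist_force: [-0.1, 0.1, -0.5]
width: 0.48
grip_force: 40.6
```

Run:
```python
from h import *
s=read_state();print(s['tool_pos'],abs(s['joint_vel']).max())
print(rel([.506,-.1045,.0535],.015))
snap('wrist','w6.png');v=V('w6.png');a=v.im.copy()
for k in(-32,32,96): cv2.drawMarker(a,tuple(int(round(t)) for t in v.proj([.5075-.015*k/1e3,-.2005+k/1e3,.010])),(255,0,255),0,12)
cv2.imwrite('pics/w6b.png',a)
```

```text
[ 0.5083531  -0.10352072  0.15415254] 0.01776802420470934
(array([ -0.9,  -2.5, 100.7]), np.float64(0.09), 'q6', np.float64(-0.266))
```

View pics/w6b.png

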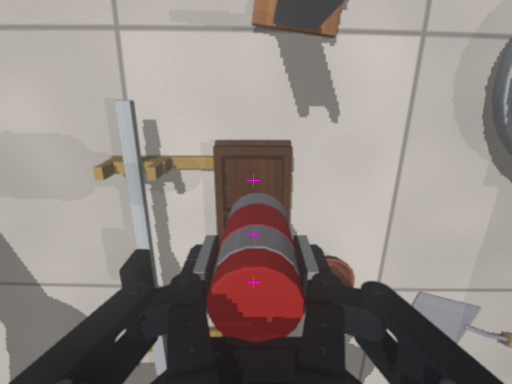

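The left-most bay (columns 223–284) is centred on my marker at (253,180), so the corrected rack pose is good. I'll lower the tin.

Emit:
step_arm:
  commands:
    - {"fingers": 1,"dx": -0.001,"dy": -0.0015,"dz": 0.03,"roll": 0}
    - {"fingers": 1,"dx": -0.001,"dy": -0.0015,"dz": 0.06,"roll": 0}
    - {"fingers": 1,"dx": -0.001,"dy": -0.0015,"dz": 0.085,"roll": 0}
    - {"fingers": 1,"dx": -0.001,"dy": -0.0015,"dz": 0.095,"roll": 0}
    - {"fingers": 1,"dx": -0.001,"dy": -0.0015,"dz": 0.099,"roll": 0}
    - {"fingers": 1,"dx": -0.001,"dy": -0.0015,"dz": 0.099,"roll": 0}
    - {"fingers": 1,"dx": -0.001,"dy": -0.0015,"dz": 0.099,"roll": 0}

```text
time: 13.82
tool_pos: [0.5071, -0.1056, 0.0555]
tcp_rot: [2.203, 2.237, 0.002]
wrist_force: [-0.1, 0.4, -1.0]
width: 0.48
grip_force: 40.7
```

Emit:
step_arm:
  commands:
    - {"fingers": 1,"dx": 0,"dy": 0,"dz": 0.0015,"roll": 0}
    - {"fingers": 1,"dx": 0,"dy": 0,"dz": 0.002,"roll": 0}
    - {"fingers": 1,"dx": 0,"dy": 0,"dz": 0.002,"roll": 0}
    - {"fingers": -1,"dx": 0,"dy": 0,"dz": 0.002,"roll": 0}
    - {"fingers": -1,"dx": 0,"dy": 0,"dz": 0.002,"roll": 0}
    - {"fingers": -1,"dx": 0,"dy": 0,"dz": 0.002,"roll": 0}
    - {"fingers": -1,"dx": 0,"dy": 0,"dz": 0.002,"roll": 0}
    - {"fingers": -1,"dx": 0,"dy": 0,"dz": -0.01,"roll": 0}

```text
time: 14.82
tool_pos: [0.5049, -0.105, 0.0636]
tcp_rot: [-2.202, -2.237, 0.002]
wrist_force: [1.1, 0.3, -0.1]
width: 1.0
grip_force: 0.0
```

Emit:
step_arm:
  commands:
    - {"fingers": -1,"dx": 0,"dy": 0,"dz": -0.04,"roll": 0}
    - {"fingers": -1,"dx": 0,"dy": 0,"dz": -0.09,"roll": 0}
    - {"fingers": -1,"dx": 0,"dy": 0,"dz": -0.135,"roll": 0}
    - {"fingers": -1,"dx": 0,"dy": 0,"dz": -0.135,"roll": 0}
    - {"fingers": -1,"dx": 0,"dy": 0,"dz": -0.135,"roll": 0}

```text
time: 15.45
tool_pos: [0.5059, -0.1053, 0.1996]
tcp_rot: [2.204, 2.238, 0.0]
wrist_force: [-0.1, 0.1, -0.3]
width: 1.001
grip_force: 0.0
```

Run:
```python
from h import *
s=read_state();print(s['tool_pos'],abs(s['joint_vel']).max())
for n,p in dict(blue=(.5584,.177),green=(.568,.2434),yellow=(.573,.3035)).items():print(n,rel([*p,.2],np.radians(-6.7)))
```

```text
[ 0.50586564 -0.10525189  0.19959385] 0.031449291685025624
blue (array([281.4,  56.9,  -0.4]), np.float64(7.59), 'q6', np.float64(-0.269))
green (array([347.6,  67.5,  -0.4]), np.float64(7.59), 'q6', np.float64(-0.269))
yellow (array([ 4.077e+02,  7.350e+01, -4.000e-01]), np.float64(7.59), 'q6', np.float64(-0.269))
```

Emit:
step_arm:
  commands:
    - {"fingers": -1,"dx": 0.04,"dy": 0.008,"dz": 0,"roll": 1.5}
    - {"fingers": -1,"dx": 0.1,"dy": 0.02,"dz": 0,"roll": 3}
    - {"fingers": -1,"dx": 0.16,"dy": 0.032,"dz": 0,"roll": 4.5}
    - {"fingers": -1,"dx": 0.215,"dy": 0.043,"dz": 0,"roll": 6}
    - {"fingers": -1,"dx": 0.26,"dy": 0.052,"dz": 0,"roll": 7.2}
    - {"fingers": -1,"dx": 0.2815,"dy": 0.057,"dz": 0,"roll": 7.6}
    - {"fingers": -1,"dx": 0.2815,"dy": 0.057,"dz": 0.03,"roll": 7.6}
    - {"fingers": -1,"dx": 0.2815,"dy": 0.057,"dz": 0.06,"roll": 7.6}

```text
time: 16.45
tool_pos: [0.5574, 0.1774, 0.1366]
tcp_rot: [-2.345, -2.088, 0.004]
wrist_force: [0.3, -0.1, -1.1]
width: 1.004
grip_force: 0.0
```

Emit:
step_arm:
  commands:
    - {"fingers": -1,"dx": 0,"dy": 0,"dz": 0,"roll": 0}
    - {"fingers": -1,"dx": 0,"dy": 0,"dz": 0,"roll": 0}
    - {"fingers": -1,"dx": 0,"dy": 0,"dz": 0,"roll": 0}

```text
time: 16.82
tool_pos: [0.5596, 0.1772, 0.1407]
tcp_rot: [2.347, 2.087, 0.003]
wrist_force: [0.1, -0.1, -0.3]
width: 1.004
grip_force: 0.0
```

Run:
```python
from h import *
s=read_state();print(s['tool_pos'],abs(s['joint_vel']).max())
print(rel([.5584,.177,.054],np.radians(-6.7)))
```

```text
[0.55964569 0.17716173 0.14067529] 0.005580745417593509
(array([-0.4, -1.4, 86.7]), np.float64(-0.03), 'q6', np.float64(0.382))
```

Emit:
step_arm:
  commands:
    - {"fingers": -1,"dx": 0,"dy": -0.001,"dz": 0.05,"roll": 0}
    - {"fingers": -1,"dx": 0,"dy": -0.001,"dz": 0.086,"roll": 0}
    - {"fingers": -1,"dx": 0,"dy": -0.001,"dz": 0.086,"roll": 0}
    - {"fingers": -1,"dx": 0,"dy": -0.001,"dz": 0.086,"roll": 0}
    - {"fingers": 1,"dx": 0,"dy": -0.001,"dz": 0.086,"roll": 0}
    - {"fingers": 1,"dx": 0,"dy": -0.001,"dz": 0.086,"roll": 0}
    - {"fingers": 1,"dx": 0,"dy": -0.001,"dz": 0.086,"roll": 0}
    - {"fingers": 1,"dx": 0,"dy": -0.001,"dz": 0.086,"roll": 0}

```text
time: 17.82
tool_pos: [0.5585, 0.1774, 0.0548]
tcp_rot: [2.347, 2.087, 0.003]
wrist_force: [-1.9, -0.4, 6.4]
width: 0.484
grip_force: 40.2
```

Emit:
step_arm:
  commands:
    - {"fingers": 1,"dx": 0,"dy": 0,"dz": 0,"roll": 0}
    - {"fingers": 1,"dx": 0,"dy": 0,"dz": -0.001,"roll": 0}

```text
time: 18.08
tool_pos: [0.5582, 0.1773, 0.0548]
tcp_rot: [2.347, 2.087, 0.002]
wrist_force: [0.8, 0.1, 0.3]
width: 0.483
grip_force: 40.4
```

Emit:
step_arm:
  commands:
    - {"fingers": 1,"dx": 0,"dy": 0,"dz": -0.02,"roll": 0}
    - {"fingers": 1,"dx": 0,"dy": 0,"dz": -0.06,"roll": 0}
    - {"fingers": 1,"dx": 0,"dy": 0,"dz": -0.1,"roll": 0}
    - {"fingers": 1,"dx": 0,"dy": 0,"dz": -0.14,"roll": 0}
    - {"fingers": 1,"dx": 0,"dy": 0,"dz": -0.155,"roll": 0}
    - {"fingers": 1,"dx": 0,"dy": 0,"dz": -0.155,"roll": 0}
    - {"fingers": 1,"dx": 0,"dy": 0,"dz": -0.155,"roll": 0}

```text
time: 18.95
tool_pos: [0.5564, 0.1768, 0.2072]
tcp_rot: [-2.347, -2.086, 0.005]
wrist_force: [-0.9, -0.6, -2.0]
width: 0.485
grip_force: 40.7
```

Run:
```python
from h import *
s=read_state();print(s['tool_pos'],abs(s['joint_vel']).max())
print(rel([.507,-.1685,.21],.015))
```

```text
[0.55635227 0.1767644  0.20717513] 0.012010233774993086
(array([-348.7,   -8.7,   -2.3]), np.float64(-7.57), 'q6', np.float64(0.382))
```

Emit:
step_arm:
  commands:
    - {"fingers": 1,"dx": -0.03,"dy": -0.001,"dz": 0,"roll": -0.7}
    - {"fingers": 1,"dx": -0.08,"dy": -0.002,"dz": 0,"roll": -1.7}
    - {"fingers": 1,"dx": -0.135,"dy": -0.003,"dz": 0,"roll": -2.9}
    - {"fingers": 1,"dx": -0.19,"dy": -0.005,"dz": 0,"roll": -4.1}
    - {"fingers": 1,"dx": -0.245,"dy": -0.006,"dz": 0,"roll": -5.3}
    - {"fingers": 1,"dx": -0.295,"dy": -0.007,"dz": 0,"roll": -6.4}
    - {"fingers": 1,"dx": -0.33,"dy": -0.008,"dz": 0,"roll": -7.2}
    - {"fingers": 1,"dx": -0.349,"dy": -0.01,"dz": 0,"roll": -7.6}

```text
time: 19.95
tool_pos: [0.5051, -0.1697, 0.2067]
tcp_rot: [-2.203, -2.234, 0.003]
wrist_force: [0.5, 0.6, -1.8]
width: 0.479
grip_force: 40.7
```

Emit:
step_arm:
  commands:
    - {"fingers": 1,"dx": 0,"dy": 0,"dz": 0,"roll": 0}
    - {"fingers": 1,"dx": 0,"dy": 0,"dz": 0.02,"roll": 0}
    - {"fingers": 1,"dx": 0,"dy": 0,"dz": 0.03,"roll": 0}
    - {"fingers": 1,"dx": 0,"dy": 0,"dz": 0.03,"roll": 0}

```text
time: 20.45
tool_pos: [0.5058, -0.1671, 0.1774]
tcp_rot: [-2.201, -2.237, 0.002]
wrist_force: [0.7, 0.1, -1.0]
width: 0.478
grip_force: 40.7
```

Run:
```python
from h import *
s=read_state();print(s['tool_pos'],abs(s['joint_vel']).max())
print(rel([.507,-.1685,.055],.015))
```

```text
[ 0.50581427 -0.16711858  0.17742404] 0.029632242923674626
(array([ -1.6,   1.6, 122.4]), np.float64(0.07), 'q6', np.float64(-0.382))
```

Emit:
step_arm:
  commands:
    - {"fingers": 1,"dx": -0.0015,"dy": 0.001,"dz": 0.04,"roll": 0}
    - {"fingers": 1,"dx": -0.0015,"dy": 0.001,"dz": 0.08,"roll": 0}
    - {"fingers": 1,"dx": -0.0015,"dy": 0.001,"dz": 0.105,"roll": 0}
    - {"fingers": 1,"dx": -0.0015,"dy": 0.001,"dz": 0.116,"roll": 0}
    - {"fingers": 1,"dx": -0.0015,"dy": 0.001,"dz": 0.12,"roll": 0}
    - {"fingers": 1,"dx": -0.0015,"dy": 0.001,"dz": 0.121,"roll": 0}
    - {"fingers": 1,"dx": -0.0015,"dy": 0.001,"dz": 0.121,"roll": 0}
    - {"fingers": 1,"dx": -0.0015,"dy": 0.001,"dz": 0.121,"roll": 0}

```text
time: 21.45
tool_pos: [0.5087, -0.17, 0.0592]
tcp_rot: [2.203, 2.237, 0.001]
wrist_force: [0.8, -0.5, -1.3]
width: 0.483
grip_force: 40.7
```

Emit:
step_arm:
  commands:
    - {"fingers": 1,"dx": 0,"dy": 0,"dz": 0.003,"roll": 0}
    - {"fingers": 1,"dx": 0,"dy": 0,"dz": 0.0045,"roll": 0}
    - {"fingers": 1,"dx": 0,"dy": 0,"dz": 0.0045,"roll": 0}
    - {"fingers": 1,"dx": 0,"dy": 0,"dz": 0.0045,"roll": 0}

```text
time: 21.95
tool_pos: [0.5082, -0.1699, 0.0548]
tcp_rot: [2.204, 2.238, 0.0]
wrist_force: [-2.0, 0.3, 6.0]
width: 0.482
grip_force: 41.3
```

Emit:
step_arm:
  commands:
    - {"fingers": -1,"dx": 0,"dy": 0,"dz": 0,"roll": 0}
    - {"fingers": -1,"dx": 0,"dy": 0,"dz": 0,"roll": 0}
    - {"fingers": -1,"dx": 0,"dy": 0,"dz": 0,"roll": 0}
    - {"fingers": -1,"dx": 0,"dy": 0,"dz": 0,"roll": 0}
    - {"fingers": -1,"dx": 0,"dy": 0,"dz": 0,"roll": 0}
    - {"fingers": -1,"dx": 0,"dy": 0,"dz": -0.04,"roll": 0}
    - {"fingers": -1,"dx": 0,"dy": 0,"dz": -0.09,"roll": 0}
    - {"fingers": -1,"dx": 0,"dy": 0,"dz": -0.145,"roll": 0}

```text
time: 22.95
tool_pos: [0.5073, -0.1695, 0.1995]
tcp_rot: [-2.203, -2.238, 0.001]
wrist_force: [0.6, -0.8, 0.4]
width: 0.999
grip_force: 0.0
```

Emit:
step_arm:
  commands:
    - {"fingers": -1,"dx": 0,"dy": 0,"dz": 0,"roll": 0}
    - {"fingers": -1,"dx": 0,"dy": 0,"dz": 0,"roll": 0}
    - {"fingers": -1,"dx": 0,"dy": 0,"dz": 0,"roll": 0}

```text
time: 23.32
tool_pos: [0.5066, -0.1692, 0.1966]
tcp_rot: [-2.202, -2.236, 0.002]
wrist_force: [-0.4, -1.2, -1.3]
width: 1.001
grip_force: 0.0
```

Run:
```python
from h import *
s=read_state();print(s['tool_pos'],abs(s['joint_vel']).max())
print(rel([.567,.2427,.2],np.radians(-6.7)))
```

```text
[ 0.50659975 -0.1692402   0.19663796] 0.007294660685284509
(array([411. ,  66.8,  -3. ]), np.float64(7.59), 'q6', np.float64(-0.385))
```

Emit:
step_arm:
  commands:
    - {"fingers": -1,"dx": 0.05,"dy": 0.008,"dz": 0,"roll": 1}
    - {"fingers": -1,"dx": 0.11,"dy": 0.018,"dz": 0,"roll": 2}
    - {"fingers": -1,"dx": 0.17,"dy": 0.028,"dz": 0,"roll": 3}
    - {"fingers": -1,"dx": 0.23,"dy": 0.037,"dz": 0,"roll": 4}
    - {"fingers": -1,"dx": 0.29,"dy": 0.047,"dz": 0,"roll": 5.3}
    - {"fingers": -1,"dx": 0.345,"dy": 0.056,"dz": 0,"roll": 6.4}
    - {"fingers": -1,"dx": 0.39,"dy": 0.063,"dz": 0,"roll": 7.2}
    - {"fingers": -1,"dx": 0.411,"dy": 0.067,"dz": 0.01,"roll": 7.6}

```text
time: 24.32
tool_pos: [0.5682, 0.2444, 0.1873]
tcp_rot: [-2.345, -2.09, 0.002]
wrist_force: [0.1, -0.1, -0.3]
width: 0.996
grip_force: 0.0
```

Emit:
step_arm:
  commands:
    - {"fingers": -1,"dx": 0,"dy": 0,"dz": 0.025,"roll": 0}
    - {"fingers": -1,"dx": 0,"dy": 0,"dz": 0.045,"roll": 0}
    - {"fingers": -1,"dx": 0,"dy": 0,"dz": 0.045,"roll": 0}
    - {"fingers": -1,"dx": 0,"dy": 0,"dz": 0.045,"roll": 0}

```text
time: 24.82
tool_pos: [0.5688, 0.2415, 0.1439]
tcp_rot: [2.349, 2.086, -0.0]
wrist_force: [-0.1, -0.7, 0.2]
width: 1.001
grip_force: 0.0
```

Run:
```python
from h import *
s=read_state();print(s['tool_pos'],abs(s['joint_vel']).max())
print(rel([.567,.2427,.054],np.radians(-6.7)))
snap('wrist','w7.png');v=V('w7.png');hsv=cv2.cvtColor(v.im,cv2.COLOR_BGR2HSV)
for n,h,(x,y) in [('yellow',25,(.572,.302)),('green',67,(.566,.242))]:
    dh=abs((hsv[...,0].astype(int)-h+90)%180-90);ys,xs=np.nonzero((dh<10)&(hsv[...,1]>90))
    Q=np.array([v.pd(a,b) for a,b in zip(xs,ys)]);Q=Q[(Q[:,2]>.094)&(Q[:,2]<.11)&(np.hypot(Q[:,0]-x,Q[:,1]-y)<.035)]
    print(n,cv2.minEnclosingCircle(Q[:,:2].astype(np.float32)),len(Q))
```

```text
[0.56884062 0.24154814 0.14388459] 0.01963561664128849
(array([ 0.9, -2. , 89.9]), np.float64(-0.07), 'q6', np.float64(0.479))
yellow ((0.5724307894706726, 0.30283552408218384), 0.02111249417066574) 3147
green ((0.5684545636177063, 0.24417437613010406), 0.020687920972704887) 2371
```

Emit:
step_arm:
  commands:
    - {"fingers": -1,"dx": 0.002,"dy": -0.0005,"dz": 0.04,"roll": 0}
    - {"fingers": -1,"dx": 0.002,"dy": -0.0005,"dz": 0.08,"roll": 0}
    - {"fingers": -1,"dx": 0.002,"dy": -0.0005,"dz": 0.089,"roll": 0}
    - {"fingers": -1,"dx": 0.002,"dy": -0.0005,"dz": 0.089,"roll": 0}
    - {"fingers": 1,"dx": 0.002,"dy": -0.0005,"dz": 0.089,"roll": 0}
    - {"fingers": 1,"dx": 0.002,"dy": -0.0005,"dz": 0.089,"roll": 0}
    - {"fingers": 1,"dx": 0.002,"dy": -0.0005,"dz": 0.089,"roll": 0}
    - {"fingers": 1,"dx": 0.002,"dy": -0.0005,"dz": 0.089,"roll": 0}

```text
time: 25.88
tool_pos: [0.5693, 0.2447, 0.0564]
tcp_rot: [2.347, 2.087, 0.003]
wrist_force: [-1.3, -0.5, 6.8]
width: 0.482
grip_force: 39.9
```

Emit:
step_arm:
  commands:
    - {"fingers": 1,"dx": 0,"dy": 0,"dz": 0,"roll": 0}
    - {"fingers": 1,"dx": 0,"dy": 0,"dz": 0,"roll": 0}

```text
time: 26.12
tool_pos: [0.5693, 0.2447, 0.0564]
tcp_rot: [2.347, 2.087, 0.003]
wrist_force: [-0.8, -0.4, 6.3]
width: 0.482
grip_force: 39.9
```

Emit:
step_arm:
  commands:
    - {"fingers": 1,"dx": 0,"dy": 0,"dz": -0.02,"roll": 0}
    - {"fingers": 1,"dx": 0,"dy": 0,"dz": -0.06,"roll": 0}
    - {"fingers": 1,"dx": 0,"dy": 0,"dz": -0.1,"roll": 0}
    - {"fingers": 1,"dx": 0,"dy": 0,"dz": -0.14,"roll": 0}
    - {"fingers": 1,"dx": 0,"dy": 0,"dz": -0.155,"roll": 0}
    - {"fingers": 1,"dx": 0,"dy": 0,"dz": -0.155,"roll": 0}
    - {"fingers": 1,"dx": 0,"dy": 0,"dz": -0.155,"roll": 0}

```text
time: 27.0
tool_pos: [0.5671, 0.2438, 0.2076]
tcp_rot: [-2.347, -2.087, 0.005]
wrist_force: [0.5, -1.0, -1.8]
width: 0.481
grip_force: 40.5
```

Run:
```python
from h import *
s=read_state();print(s['tool_pos'],abs(s['joint_vel']).max())
print(rel([.508,-.2325,.21],.015))
```

```text
[0.56708146 0.24378492 0.20756407] 0.012132981438778908
(array([-479.9,   -3. ,   -1.6]), np.float64(-7.57), 'q6', np.float64(0.483))
```

Emit:
step_arm:
  commands:
    - {"fingers": 1,"dx": -0.03,"dy": 0,"dz": 0,"roll": -0.4}
    - {"fingers": 1,"dx": -0.08,"dy": 0,"dz": 0,"roll": -1.2}
    - {"fingers": 1,"dx": -0.138,"dy": -0.001,"dz": 0,"roll": -2.1}
    - {"fingers": 1,"dx": -0.198,"dy": -0.001,"dz": 0,"roll": -3.1}
    - {"fingers": 1,"dx": -0.258,"dy": -0.002,"dz": 0,"roll": -4.1}
    - {"fingers": 1,"dx": -0.316,"dy": -0.002,"dz": 0,"roll": -5}
    - {"fingers": 1,"dx": -0.37,"dy": -0.003,"dz": 0,"roll": -5.9}
    - {"fingers": 1,"dx": -0.415,"dy": -0.003,"dz": 0,"roll": -6.6}

```text
time: 28.0
tool_pos: [0.5149, -0.1691, 0.2073]
tcp_rot: [-2.222, -2.216, 0.003]
wrist_force: [1.1, -0.5, -0.6]
width: 0.483
grip_force: 40.5
```

Run:
```python
from h import *
s=read_state();print(s['tool_pos'],abs(s['joint_vel']).max())
print(rel([.508,-.2325,.177],.015))
```

```text
[ 0.51491167 -0.16909566  0.20727738] 0.7398029398322696
(array([-63.5,  -6.6,  30.2]), np.float64(-1.0), 'q6', np.float64(-0.361))
```

Emit:
step_arm:
  commands:
    - {"fingers": 1,"dx": -0.04,"dy": -0.005,"dz": 0,"roll": -0.6}
    - {"fingers": 1,"dx": -0.058,"dy": -0.006,"dz": 0,"roll": -1}
    - {"fingers": 1,"dx": -0.064,"dy": -0.0065,"dz": 0.01,"roll": -1}
    - {"fingers": 1,"dx": -0.064,"dy": -0.0065,"dz": 0.03,"roll": -1}
    - {"fingers": 1,"dx": -0.064,"dy": -0.0065,"dz": 0.03,"roll": -1}
    - {"fingers": 1,"dx": -0.064,"dy": -0.0065,"dz": 0.03,"roll": -1}

```text
time: 28.75
tool_pos: [0.5101, -0.2304, 0.1792]
tcp_rot: [-2.202, -2.239, 0.0]
wrist_force: [-0.4, 0.5, -1.1]
width: 0.479
grip_force: 40.5
```

Run:
```python
from h import *
s=read_state();print(s['tool_pos'],abs(s['joint_vel']).max())
print(rel([.508,-.2325,.0565],.015))
```

```text
[ 0.51012782 -0.23035966  0.17915104] 0.02007976974970828
(array([ -2.2,  -2. , 122.7]), np.float64(0.11), 'q6', np.float64(-0.486))
```

Emit:
step_arm:
  commands:
    - {"fingers": 1,"dx": -0.0015,"dy": -0.001,"dz": 0.04,"roll": 0}
    - {"fingers": 1,"dx": -0.0015,"dy": -0.001,"dz": 0.08,"roll": 0}
    - {"fingers": 1,"dx": -0.0015,"dy": -0.001,"dz": 0.105,"roll": 0}
    - {"fingers": 1,"dx": -0.0015,"dy": -0.001,"dz": 0.116,"roll": 0}
    - {"fingers": 1,"dx": -0.0015,"dy": -0.001,"dz": 0.12,"roll": 0}
    - {"fingers": 1,"dx": -0.0015,"dy": -0.001,"dz": 0.12,"roll": 0}
    - {"fingers": 1,"dx": -0.0015,"dy": -0.001,"dz": 0.12,"roll": 0}

```text
time: 29.62
tool_pos: [0.5103, -0.2335, 0.0612]
tcp_rot: [2.202, 2.237, 0.001]
wrist_force: [0.2, -0.4, -0.6]
width: 0.484
grip_force: 40.6
```

Emit:
step_arm:
  commands:
    - {"fingers": 1,"dx": 0,"dy": -0.001,"dz": 0.003,"roll": 0}
    - {"fingers": 1,"dx": 0,"dy": -0.001,"dz": 0.0045,"roll": 0}
    - {"fingers": 1,"dx": 0,"dy": -0.001,"dz": 0.005,"roll": 0}
    - {"fingers": 1,"dx": 0,"dy": -0.001,"dz": 0.005,"roll": 0}

```text
time: 30.12
tool_pos: [0.5085, -0.2334, 0.0565]
tcp_rot: [2.204, 2.238, -0.0]
wrist_force: [-2.6, 0.2, 9.1]
width: 0.482
grip_force: 41.4
```

Emit:
step_arm:
  commands:
    - {"fingers": -1,"dx": 0,"dy": 0,"dz": 0,"roll": 0}
    - {"fingers": -1,"dx": 0,"dy": 0,"dz": 0,"roll": 0}
    - {"fingers": -1,"dx": 0,"dy": 0,"dz": 0,"roll": 0}
    - {"fingers": -1,"dx": 0,"dy": 0,"dz": 0,"roll": 0}
    - {"fingers": -1,"dx": 0,"dy": 0,"dz": 0,"roll": 0}
    - {"fingers": -1,"dx": 0,"dy": 0,"dz": -0.04,"roll": 0}
    - {"fingers": -1,"dx": 0,"dy": 0,"dz": -0.09,"roll": 0}
    - {"fingers": -1,"dx": 0,"dy": 0,"dz": -0.145,"roll": 0}

```text
time: 31.12
tool_pos: [0.5076, -0.2327, 0.2004]
tcp_rot: [-2.203, -2.237, 0.001]
wrist_force: [0.9, -0.6, 0.3]
width: 0.998
grip_force: 0.0
```

Emit:
step_arm:
  commands:
    - {"fingers": -1,"dx": 0,"dy": 0,"dz": 0,"roll": 0}
    - {"fingers": -1,"dx": 0,"dy": 0,"dz": 0,"roll": 0}
    - {"fingers": -1,"dx": 0,"dy": 0,"dz": 0,"roll": 0}

```text
time: 31.5
tool_pos: [0.5069, -0.2324, 0.1976]
tcp_rot: [-2.201, -2.236, 0.002]
wrist_force: [1.2, 0.1, 0.1]
width: 1.003
grip_force: 0.0
```

Run:
```python
from h import *
s=read_state();print(s['tool_pos'],abs(s['joint_vel']).max())
print(rel([.5735,.303,.2],np.radians(-6.7)))
```

```text
[ 0.50693205 -0.2323683   0.19756747] 0.008032819175562991
(array([534.3,  74.9,  -1.7]), np.float64(7.59), 'q6', np.float64(-0.49))
```

Emit:
step_arm:
  commands:
    - {"fingers": -1,"dx": 0.05,"dy": 0.007,"dz": 0,"roll": 1}
    - {"fingers": -1,"dx": 0.11,"dy": 0.015,"dz": 0,"roll": 2}
    - {"fingers": -1,"dx": 0.17,"dy": 0.024,"dz": 0,"roll": 3}
    - {"fingers": -1,"dx": 0.23,"dy": 0.032,"dz": 0,"roll": 4}
    - {"fingers": -1,"dx": 0.29,"dy": 0.041,"dz": 0,"roll": 5.3}
    - {"fingers": -1,"dx": 0.35,"dy": 0.049,"dz": 0,"roll": 6.4}
    - {"fingers": -1,"dx": 0.41,"dy": 0.058,"dz": 0,"roll": 7.2}
    - {"fingers": -1,"dx": 0.46,"dy": 0.065,"dz": 0,"roll": 7.6}

```text
time: 32.5
tool_pos: [0.565, 0.2299, 0.1975]
tcp_rot: [-2.346, -2.088, 0.005]
wrist_force: [0.8, -0.1, -0.1]
width: 1.001
grip_force: 0.0
```

Emit:
step_arm:
  commands:
    - {"fingers": -1,"dx": 0.045,"dy": 0,"dz": 0,"roll": 0}
    - {"fingers": -1,"dx": 0.07,"dy": 0,"dz": 0,"roll": 0}
    - {"fingers": -1,"dx": 0.075,"dy": 0,"dz": 0.02,"roll": 0}
    - {"fingers": -1,"dx": 0.075,"dy": 0,"dz": 0.055,"roll": 0}
    - {"fingers": -1,"dx": 0.075,"dy": 0,"dz": 0.055,"roll": 0}
    - {"fingers": -1,"dx": 0.075,"dy": 0,"dz": 0.055,"roll": 0}

```text
time: 33.25
tool_pos: [0.5749, 0.3011, 0.1445]
tcp_rot: [-2.349, -2.086, 0.002]
wrist_force: [-0.2, -0.6, 0.8]
width: 1.003
grip_force: 0.0
```

Run:
```python
from h import *
s=read_state();print(s['tool_pos'],abs(s['joint_vel']).max())
print(rel([.5727,.303,.055],np.radians(-6.7)))
```

```text
[0.57485629 0.30108695 0.14451103] 0.031939360972311995
(array([ 1.7, -2.3, 89.5]), np.float64(-0.08), 'q6', np.float64(0.563))
```

Emit:
step_arm:
  commands:
    - {"fingers": -1,"dx": 0.0015,"dy": -0.002,"dz": 0.04,"roll": 0}
    - {"fingers": -1,"dx": 0.0015,"dy": -0.002,"dz": 0.08,"roll": 0}
    - {"fingers": -1,"dx": 0.0015,"dy": -0.002,"dz": 0.089,"roll": 0}
    - {"fingers": -1,"dx": 0.0015,"dy": -0.002,"dz": 0.089,"roll": 0}
    - {"fingers": 1,"dx": 0.0015,"dy": -0.002,"dz": 0.089,"roll": 0}
    - {"fingers": 1,"dx": 0.0015,"dy": -0.002,"dz": 0.089,"roll": 0}
    - {"fingers": 1,"dx": 0.0015,"dy": -0.002,"dz": 0.089,"roll": 0}
    - {"fingers": 1,"dx": 0.0015,"dy": -0.002,"dz": 0.089,"roll": 0}

```text
time: 34.25
tool_pos: [0.5738, 0.3047, 0.0575]
tcp_rot: [2.347, 2.087, 0.003]
wrist_force: [-2.0, 0.6, 6.7]
width: 0.482
grip_force: 39.7
```

Emit:
step_arm:
  commands:
    - {"fingers": 1,"dx": 0,"dy": 0,"dz": 0,"roll": 0}
    - {"fingers": 1,"dx": 0,"dy": 0,"dz": 0,"roll": 0}

```text
time: 34.5
tool_pos: [0.5739, 0.3047, 0.0575]
tcp_rot: [2.347, 2.087, 0.003]
wrist_force: [-1.3, 1.0, 5.9]
width: 0.482
grip_force: 39.7
```

Emit:
step_arm:
  commands:
    - {"fingers": 1,"dx": 0,"dy": 0,"dz": -0.02,"roll": 0}
    - {"fingers": 1,"dx": 0,"dy": 0,"dz": -0.06,"roll": 0}
    - {"fingers": 1,"dx": 0,"dy": 0,"dz": -0.1,"roll": 0}
    - {"fingers": 1,"dx": 0,"dy": 0,"dz": -0.14,"roll": 0}
    - {"fingers": 1,"dx": 0,"dy": 0,"dz": -0.155,"roll": 0}
    - {"fingers": 1,"dx": 0,"dy": 0,"dz": -0.155,"roll": 0}
    - {"fingers": 1,"dx": 0,"dy": 0,"dz": -0.155,"roll": 0}

```text
time: 35.38
tool_pos: [0.5718, 0.3035, 0.2085]
tcp_rot: [-2.347, -2.087, 0.006]
wrist_force: [0.2, 0.9, -2.4]
width: 0.477
grip_force: 40.6
```

Run:
```python
from h import *
s=read_state();print(s['tool_pos'],abs(s['joint_vel']).max())
print(rel([.509,-.2965,.21],.015))
```

```text
[0.57183588 0.30347938 0.20847529] 0.013871771458090251
(array([-6.032e+02,  7.700e+00, -4.000e-01]), np.float64(-7.57), 'q6', np.float64(0.567))
```

Emit:
step_arm:
  commands:
    - {"fingers": 1,"dx": -0.03,"dy": 0,"dz": 0,"roll": -0.4}
    - {"fingers": 1,"dx": -0.08,"dy": 0.001,"dz": 0,"roll": -1}
    - {"fingers": 1,"dx": -0.138,"dy": 0.002,"dz": 0,"roll": -1.7}
    - {"fingers": 1,"dx": -0.198,"dy": 0.003,"dz": 0,"roll": -2.5}
    - {"fingers": 1,"dx": -0.258,"dy": 0.004,"dz": 0,"roll": -3.2}
    - {"fingers": 1,"dx": -0.318,"dy": 0.004,"dz": 0,"roll": -4}
    - {"fingers": 1,"dx": -0.378,"dy": 0.005,"dz": 0,"roll": -4.7}
    - {"fingers": 1,"dx": -0.438,"dy": 0.006,"dz": 0,"roll": -5.5}

```text
time: 36.38
tool_pos: [0.526, -0.133, 0.2084]
tcp_rot: [-2.242, -2.196, 0.003]
wrist_force: [-0.2, -0.1, -1.6]
width: 0.482
grip_force: 40.6
```

Run:
```python
from h import *
s=read_state();print(s['tool_pos'],abs(s['joint_vel']).max())
print(rel([.509,-.2965,.177],.015))
```

```text
[ 0.52603638 -0.13302298  0.20836048] 0.9820337144847016
(array([-163.8,  -13.6,   31.2]), np.float64(-2.04), 'q6', np.float64(-0.273))
```

Emit:
step_arm:
  commands:
    - {"fingers": 1,"dx": -0.058,"dy": -0.005,"dz": 0,"roll": -0.7}
    - {"fingers": 1,"dx": -0.105,"dy": -0.009,"dz": 0,"roll": -1.3}
    - {"fingers": 1,"dx": -0.14,"dy": -0.012,"dz": 0,"roll": -1.8}
    - {"fingers": 1,"dx": -0.164,"dy": -0.0136,"dz": 0,"roll": -2}
    - {"fingers": 1,"dx": -0.164,"dy": -0.0136,"dz": 0.02,"roll": -2}
    - {"fingers": 1,"dx": -0.164,"dy": -0.0136,"dz": 0.03,"roll": -2}
    - {"fingers": 1,"dx": -0.164,"dy": -0.0136,"dz": 0.03,"roll": -2}

```text
time: 37.25
tool_pos: [0.5093, -0.2933, 0.1778]
tcp_rot: [-2.201, -2.234, 0.001]
wrist_force: [0.2, -1.1, -1.8]
width: 0.48
grip_force: 40.7
```

Run:
```python
from h import *
s=read_state();print(s['tool_pos'],abs(s['joint_vel']).max())
print(rel([.509,-.2965,.0575],.015))
```

```text
[ 0.50928937 -0.29325127  0.17781328] 0.03674416747072306
(array([ -3.6,   0.2, 120.3]), np.float64(-0.01), 'q6', np.float64(-0.58))
```

Emit:
step_arm:
  commands:
    - {"fingers": 1,"dx": -0.002,"dy": 0,"dz": 0.04,"roll": 0}
    - {"fingers": 1,"dx": -0.002,"dy": 0,"dz": 0.08,"roll": 0}
    - {"fingers": 1,"dx": -0.002,"dy": 0,"dz": 0.105,"roll": 0}
    - {"fingers": 1,"dx": -0.002,"dy": 0,"dz": 0.114,"roll": 0}
    - {"fingers": 1,"dx": -0.002,"dy": 0,"dz": 0.117,"roll": 0}
    - {"fingers": 1,"dx": -0.002,"dy": 0,"dz": 0.117,"roll": 0}
    - {"fingers": 1,"dx": -0.002,"dy": 0,"dz": 0.117,"roll": 0}

```text
time: 38.12
tool_pos: [0.5118, -0.2979, 0.0653]
tcp_rot: [2.204, 2.235, 0.001]
wrist_force: [-0.1, 0.1, -2.1]
width: 0.488
grip_force: 40.8
```

Emit:
step_arm:
  commands:
    - {"fingers": 1,"dx": 0,"dy": -0.0015,"dz": 0.003,"roll": 0}
    - {"fingers": 1,"dx": 0,"dy": -0.0015,"dz": 0.006,"roll": 0}
    - {"fingers": 1,"dx": 0,"dy": -0.0015,"dz": 0.0075,"roll": 0}
    - {"fingers": 1,"dx": 0,"dy": -0.0015,"dz": 0.008,"roll": 0}
    - {"fingers": 1,"dx": 0,"dy": -0.0015,"dz": 0.008,"roll": 0}

```text
time: 38.75
tool_pos: [0.5093, -0.2977, 0.0575]
tcp_rot: [2.206, 2.237, -0.001]
wrist_force: [-3.8, 1.7, 8.8]
width: 0.485
grip_force: 41.4
```

Seated. I'll release, rise well clear, and move aside.

Emit:
step_arm:
  commands:
    - {"fingers": -1,"dx": 0,"dy": 0,"dz": 0,"roll": 0}
    - {"fingers": -1,"dx": 0,"dy": 0,"dz": 0,"roll": 0}
    - {"fingers": -1,"dx": 0,"dy": 0,"dz": 0,"roll": 0}
    - {"fingers": -1,"dx": 0,"dy": 0,"dz": 0,"roll": 0}
    - {"fingers": -1,"dx": 0,"dy": 0,"dz": 0,"roll": 0}
    - {"fingers": -1,"dx": 0,"dy": 0,"dz": -0.04,"roll": 0}
    - {"fingers": -1,"dx": 0,"dy": 0,"dz": -0.09,"roll": 0}
    - {"fingers": -1,"dx": 0,"dy": 0,"dz": -0.15,"roll": 0}

```text
time: 39.75
tool_pos: [0.5084, -0.2967, 0.2059]
tcp_rot: [-2.204, -2.235, 0.001]
wrist_force: [0.5, -0.6, 0.2]
width: 1.003
grip_force: 0.0
```

Emit:
step_arm:
  commands:
    - {"fingers": -1,"dx": 0.05,"dy": 0,"dz": -0.05,"roll": 0}
    - {"fingers": -1,"dx": 0.11,"dy": 0,"dz": -0.05,"roll": 0}
    - {"fingers": -1,"dx": 0.17,"dy": 0,"dz": -0.05,"roll": 0}
    - {"fingers": -1,"dx": 0.23,"dy": 0,"dz": -0.05,"roll": 0}
    - {"fingers": -1,"dx": 0.29,"dy": 0,"dz": -0.05,"roll": 0}
    - {"fingers": -1,"dx": 0.35,"dy": 0,"dz": -0.05,"roll": 0}
    - {"fingers": -1,"dx": 0.38,"dy": 0,"dz": -0.05,"roll": 0}
    - {"fingers": -1,"dx": 0.38,"dy": 0,"dz": -0.05,"roll": 0}

```text
time: 40.75
tool_pos: [0.5038, 0.0846, 0.2558]
tcp_rot: [-2.202, -2.241, -0.0]
wrist_force: [0.3, 0.6, -0.8]
width: 1.005
grip_force: 0.0
```

Run:
```python
from h import *
im,d,c=snap('top','top2.png')
cv2.imwrite('pics/top2b.png',cv2.resize(im[120:285,30:420],(780,330),interpolation=3))
im,d,c=snap('scene','scene2.png');cv2.imwrite('pics/scene2b.png',cv2.resize(im[160:340,60:340],(700,450),interpolation=3))
v=V('top2.png');hsv=cv2.cvtColor(v.im,cv2.COLOR_BGR2HSV)
for n,h in [('yellow',25),('green',67),('blue',111),('red',0)]:
    dh=abs((hsv[...,0].astype(int)-h+90)%180-90);ys,xs=np.nonzero((dh<10)&(hsv[...,1]>100))
    Q=np.array([v.pd(a,b) for a,b in zip(xs,ys)]);Q=Q[(Q[:,2]>.092)&(Q[:,2]<.108)&(abs(Q[:,0]-.507)<.04)&(Q[:,1]<-.05)]
    print(n,cv2.minEnclosingCircle(Q[:,:2].astype(np.float32)),len(Q),Q[:,2].mean())
```

```text
yellow ((0.5057513117790222, -0.30012592673301697), 0.02141278237104416) 294 0.09962871916502204
green ((0.5054367184638977, -0.23632539808750153), 0.020521089434623718) 288 0.09963404256404343
blue ((0.506122350692749, -0.17303524911403656), 0.021018505096435547) 297 0.09952847552540767
red ((0.5061532855033875, -0.10769019275903702), 0.021042633801698685) 300 0.09959611817024552
```

View pics/top2b.png

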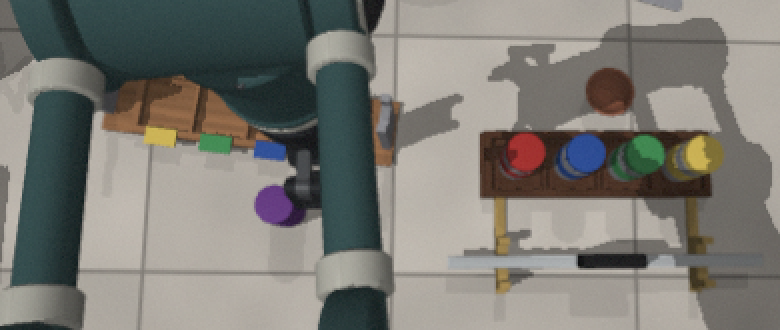

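View pics/scene2b.png

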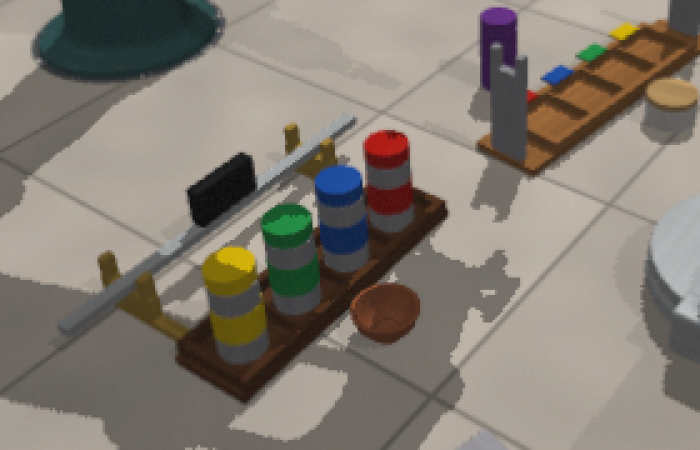

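Both views show red, blue, green and yellow upright from left to right in the rack bays, with lids at 100 mm. The bar lies in both saddles with its grip up (scene crop, (222,190)). The gripper is open and clear of everything.

```bash
python3 -c "
from workcell import *
print(finish_job())"
```

```text
the job is handed in; nothing more can be done
None
```

I handed the job in: the bar is parked grip up in both saddles, and the tins stand upright in the rack as red, blue, green, yellow from left to right, the reverse of the caddy; all released after about 41 s of the 128 s limit.

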